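Open the ratchet block clamp

ROBOT

A 6-joint arm with a two-finger parallel gripper is mounted at the origin on the work surface. World frame = base frame: x ahead of the robot, y to its left, z up, the work surface at z = 0. Lengths are in m, angles in rad, forces in N, time in s.
With the tool pointing down it reaches from about 0.25 to 0.775 m from the base axis. Payload 4 kg.
Tool frame: the origin (TCP) lies at the very end of the fingers, on their centre line; the grasp point (between the pads) lies 19 mm behind it; x points along the fingers, y is the direction in which the jaws open and shut, and the axes are right-handed (so a half turn about x gives the same grasp; the last joint's range is limited). The gripper opens to 94 mm and grips with 3 to 60 N. Pads are 16 mm wide; open, the fingers measure 119 mm over their backs; the gripper's body (75 mm by 177 mm) begins 78 mm behind the grasp point.
Start: joints at [-1.301, 0.087, 1.371, -0, 1.684, -0.103], TCP at [0.2, -0.512, 0.206] pointing down, gripper open.
Joint ranges: [-3.1, 3.1], [-0.76, 2.03], [0.27, 2.55], [-1.08, 4.22], [0.17, 2.65], [-2.57, 2.57]. Speed limits (rad/s): [2.79, 2.79, 3.14, 3.14, 3.14, 3.14].

INTERFACE

Orientations are given as [roll, pitch, yaw] about the fixed x, y, z axes, in that order (R = Rz(yaw) Ry(pitch) Rx(roll)).
In Python, from bench import robot gives the robot as it stands.
- The arm moves only by the tool carry_out, never from a script. Its argument "targets" is a list of rows, each a list of 5 numbers: the closure, from 0 (fully open) to 1 (shut), then the shift along the tool's x, y, z in cm, then the turn about the tool's x in degrees. In form: [[fingers, tx, ty, tz, turn], ...]. A call has 1 to 20 rows; each row shifts and turns the commanded pose from where the row before left it, along the tool's axes as they then stand; what a row does not reach is not made up. A row lasts 1/10 s, in which the tool goes at most 50 mm and 8.59 degrees, less where a joint would pass 70% of its speed; a pose out of reach is approached as far as the arm can. A call is refused whole if a number of a shift passes 5 or a number of a turn 8.59, either way. A call with a gripper value outside its range is refused whole. The fingers move at their own pace and stop on an object; the grip force is fixed at half the most. Time passes only in rows, so rows that do not move let the fingers close. It gives the time, the measured TCP pose, the force and the opening at its end, in the units of the state.
- robot.get_obs(): the state, without advancing time (a new reading comes with each control period).
- robot.snapshot(name): name is "scene" or "top" or "wrist"; returns a dict with "image" (400x640x3 uint8, red, green, blue), "camera_matrix" (3x3 intrinsics, pixels), "pose" (4x4, takes a point from camera to world coordinates). Camera axes: x right, y up, looking along -z (the intrinsics and any distortion apply to the point x, -y, -z); pixel columns grow to the right and rows downward; lengths in m; the calibration is good to about 2 mm. A picture is of the moment at which its call begins. There is no depth.
- robot.close_job(): hands the job in, once; it reports no verdict.
The state is a dict: "time": time; "joint_positions": joint angles; "qvel": joint speeds; "joint_torque": joint torques, N m; "tool_pos": TCP position; "ee_rot": TCP orientation; "wrist_force": force on the tool from outside, world axes, zero at the start; "wrist_torque": the same for the moment, N m; "width": finger opening in m.
Only numpy, scipy, OpenCV 4.12 (cv2) and the standard library are available. Lean on these libraries where they do the work, as an engineer would, in place of code of your own. Each camera call takes 0.05 s, during which the arm holds its last target. There are 200 camera calls.

TASK

Open the ratchet clamp on the bench as far as it goes, so that the wax block lying in it can be taken out later: press the black release pad on the sliding jaw right down with the fingertips and, keeping it down, push the jaw back along its bar until it meets the end stop, then let the pad spring up again. Leave the wax block lying where it is, without lifting it, and do not disturb the other things on the bench.

Things in the scene. Friction and masses are not known exactly. Their poses are not given: they have to be found in the camera images.
- clamp: the ratchet clamp, fixed to the bench: white base plate 110 x 290 x 12 mm with a steel bar (24 mm wide, top at 44 mm) along its own y axis. Origin: centre of its underside, on the bench; z up. The fixed jaw (68 mm high) and the wax block's rest are at the -y end; the sliding jaw opens towards the clamp's +y, to an end stop at y = 105 mm, 56 mm high.
- jaw (a joint): travel of the sliding jaw along the clamp's +y, in m: 0 closed up (3 mm from the block), 0.11 fully back at the end stop; starts at 0 to 0.03. Ratchet teeth under the bar (8 mm pitch, up to 0.08) stop it moving back while the pad is up; with the pad down it slides against 4 N of friction and stays where left. It can always move towards closed, so a finger dragged towards -y on the pad takes it along.
- release (a joint): how far the release pad is pressed down, in m: 0 up, 0.008 fully down. A spring brings it back: 2 N at the start of its travel, 6 N fully down. The ratchet is free from about 0.006 on.
- release_top (a point): centre of the top of the black release pad, 40 mm (x) by 44 mm (y), which rides on the sliding jaw; 70 mm above the bench when up, 62 mm when pressed. Axes as the clamp's. It sits in a well 58 mm long (y), open at both sides, between the jaw's low front plate (10 mm thick, top 66 mm above the bench) and its thumb wall.
- wall_face (a point): front face (facing -y) of the upright thumb wall at the rear of the aluminium jaw, 12 mm thick: middle of its width, 84 mm above the bench. The face runs from 54 to 106 mm above the bench, 50 mm wide, and lies 29 mm in +y from the pad's centre. Pushing it towards the clamp's +y moves the jaw.
- block_center (a point): centre of the wax block in the clamp: white wax on a grey cassette, 40 x 28 x 18 mm, lying loose on the rest between the jaws, its underside 50 mm above the bench.
- spare_block_center (a point): centre of another such wax block, 40 x 28 x 18 mm, lying on the bench beside the clamp; a bystander.
- brush: a bystander: wooden brush about 170 mm long lying beside the clamp (origin: under its middle, long axis x).
- jar: a bystander: amber jar, 52 mm across, 70 mm high (origin: centre of its underside).
- slide_box: a bystander: grey slide box with white lid, 87 x 97 x 34 mm (origin: centre of its underside).
- beaker: a bystander: clear beaker, 72 mm across, 85 mm high, off to the left.
- wash_bottle: a bystander: white wash bottle, 68 mm across, 170 mm high, off to the right.
- cassette_tray: a bystander: white divided tray, 160 x 120 x 30 mm, off to the right.

How it is judged:
On the way, in this order (a step that is already met when the one before it is completed fails the run):
1. the release pad is pressed down while the jaw is still forward (value of joint release above 0.0055 m and value of joint jaw below 0.09 m), for 0.1 s.
2. the sliding jaw is pushed back to the end stop (value of joint jaw above 0.102 m), for 0.1 s.
At the end, for the whole second after the job is handed in: The sliding jaw is within 8 mm of its end stop, the release pad is up again (within 2 mm), and the wax block lies flat on its rest, within 8 mm of where it was (value of joint jaw above 0.102 m and value of joint release below 0.002 m and distance of block_center from where it was at the start of the episode below 0.008 m and angle between block_center's own z axis and vertical below 0.1 rad); the robot touches nothing.
It fails at once if the wax block is lifted, knocked or carried (more than 12 mm) (distance of block_center from where it was at the start of the episode above 0.012 m).
It fails at once if another thing on the bench is moved more than 30 mm (distance of any of spare_block_center, brush, jar, slide_box, beaker, wash_bottle, cassette_tray from where it was at the start of the episode above 0.03 m).
It also fails if it takes over 35 s, if anything falls off the work surface, if the arm or the gripper's body presses on something with over 40 N, if the wrist force passes 120 N, or if a joint passes its speed limit or range.

## Working session

There is one attempt and no reset: what is moved stays moved. The work goes in short steps, Python scripts to look and compute and a tool call to move; the robot and the scene stay as the last step left them, time stands still between calls to the robot, and variables do not carry over. Pictures are saved under pics/ and viewed, about 8 in all and at most 12, crops included, and the job is handed in when it is done.

Besides the shell and the picture viewer there is one more tool, called after "Request:" as a command line: name --pt "numbers of a row" for each row, then --argument value for the rest. carry_out: Moves the arm, as the interface text tells. Its arguments: {"type":"object","properties":{"targets":{"type":"array","items":{"type":"array","items":{"type":"number"}}}},"required":["targets"]}

```bash
mkdir -p pics; python3 - <<'E'
from bench import robot
import cv2,numpy as np
o=robot.get_obs();print({k:np.round(v,3) for k,v in o.items()})
for n in("top","scene"):
    s=robot.snapshot(n);cv2.imwrite(f"pics/{n}0.png",s["image"][:,:,::-1]);np.savez(f"{n}0.npz",**s);print(n,s.keys(),np.round(s["camera_matrix"],1).tolist(),np.round(s["pose"],4).tolist())
E
```

```text
{'time': np.float64(0.0), 'joint_positions': array([-1.301,  0.088,  1.372, -0.   ,  1.684, -0.103]), 'qvel': array([ 0.001,  0.   , -0.001, -0.001, -0.002, -0.001]), 'joint_torque': array([-1.0000e-03, -3.4019e+01, -3.0243e+01,  7.2000e-02,  3.3000e-02,
       -0.0000e+00]), 'tool_pos': array([ 0.2  , -0.512,  0.204]), 'ee_rot': array([-1.653,  1.569,  1.861]), 'wrist_force': array([-0.398,  0.211,  0.448]), 'wrist_torque': array([ 0.038, -0.01 ,  0.034]), 'width': np.float64(0.094)}
top dict_keys(['image', 'camera_matrix', 'pose']) [[441.4, 0.0, 319.0], [0.0, 441.4, 200.3], [0.0, 0.0, 1.0]] [[0.0111, 0.997, -0.0766, 0.441], [-0.9999, 0.012, 0.0105, -0.0097], [0.0114, 0.0765, 0.997, 1.5981], [0.0, 0.0, 0.0, 1.0]]
scene dict_keys(['image', 'camera_matrix', 'pose']) [[420.1, 0.0, 319.6], [0.0, 420.1, 202.9], [0.0, 0.0, 1.0]] [[0.75, -0.4925, 0.4416, 1.0709], [0.6612, 0.5772, -0.4792, -0.6063], [-0.0188, 0.6514, 0.7585, 1.0153], [0.0, 0.0, 0.0, 1.0]]
```

View pics/top0.png

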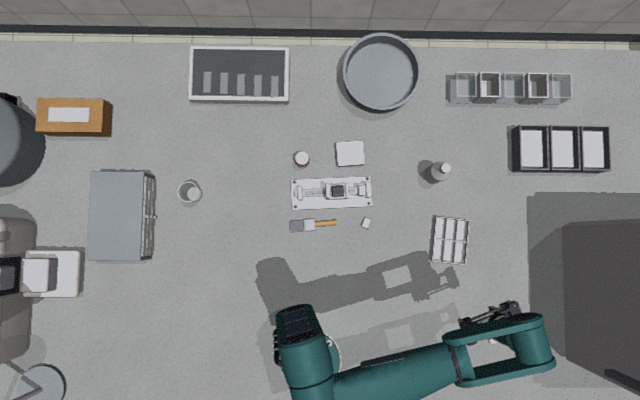

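View pics/scene0.png

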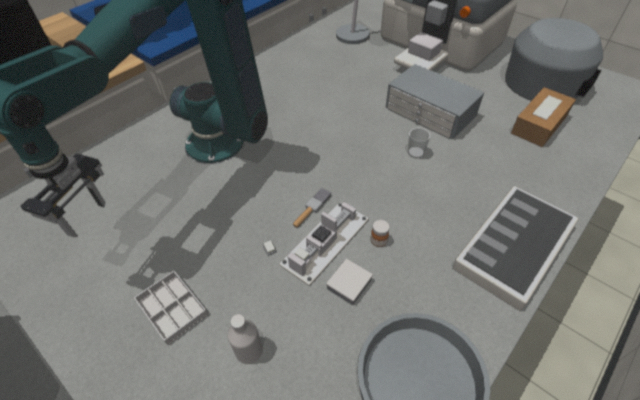

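The top view shows the clamp lying across at about (332,193), with the brush and spare block on the robot's side and the jar and slide box on the far side. Next I'll zoom in and measure.

```bash
cat > h.py <<'E'
import numpy as np,cv2
def ray(s,u,v):
    K=s["camera_matrix"];T=s["pose"];d=T[:3,:3]@np.array([(u-K[0,2])/K[0,0],-(v-K[1,2])/K[1,1],-1]);return T[:3,3],d
def onz(s,u,v,z):
    p,d=ray(s,u,v);return p+d*(z-p[2])/d[2]
def proj(s,P):
    T=s["pose"];q=T[:3,:3].T@(np.array(P)-T[:3,3]);K=s["camera_matrix"];return K[0,2]-K[0,0]*q[0]/q[2],K[1,2]+K[1,1]*q[1]/q[2]
E
python3 - <<'E'
import numpy as np,cv2
from h import *
s=dict(np.load("top0.npz"));c=dict(np.load("scene0.npz"))
im=s["image"];hsv=cv2.cvtColor(im,cv2.COLOR_RGB2HSV)
a=cv2.resize(im[130:240,275:385],(550,550),interpolation=cv2.INTER_CUBIC)
b=cv2.resize(c["image"][180:305,230:410][:,:125+0],(250,250))
b=cv2.resize(c["image"][185:295,265:385],(600,550),interpolation=cv2.INTER_CUBIC)
cv2.imwrite("pics/a.png",a[:,:,::-1]);cv2.imwrite("pics/b.png",b[:,:,::-1])
roi=np.zeros(im.shape[:2],np.uint8);roi[170:215,280:380]=1
m=((hsv[:,:,2]>190)&(roi>0)).astype(np.uint8)
m=cv2.morphologyEx(m,cv2.MORPH_CLOSE,np.ones((9,9)))
n,l,st,_=cv2.connectedComponentsWithStats(m);k=1+st[1:,4].argmax();ys,xs=np.where(l==k)
r=cv2.minAreaRect(np.c_[xs,ys].astype(np.float32));print(r)
for p in cv2.boxPoints(r):print(p,onz(s,*p,.012).round(4))
d=((hsv[:,:,2]<60)&(roi>0)).astype(np.uint8)
n,l,st,ce=cv2.connectedComponentsWithStats(d)
for i in range(1,n):
    if st[i,4]>15: print(st[i],ce[i],onz(s,*ce[i],.07).round(4))
E
```

```text
((331.1577453613281, 192.58502197265625), (29.553157806396484, 78.73158264160156), 87.35746002197266)
[291.15253 179.6391 ] [0.6366 0.075  0.012 ]
[369.8004  176.00922] [ 0.6534 -0.2096  0.012 ]
[371.16296 205.53094] [ 0.5462 -0.2148  0.012 ]
[292.51508 209.16083] [0.5298 0.0684 0.012 ]
```

View pics/a.png

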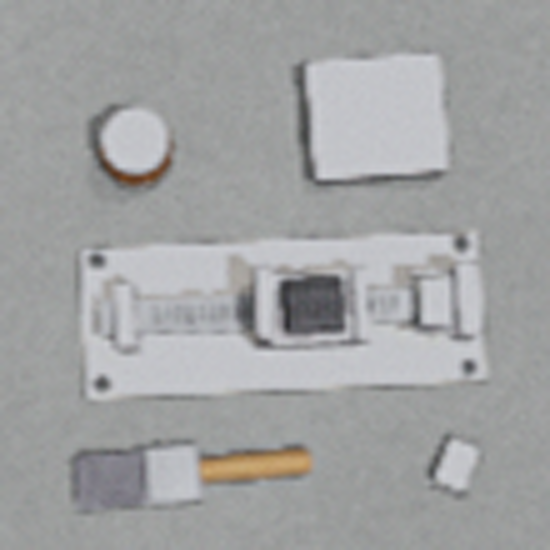

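View pics/b.png

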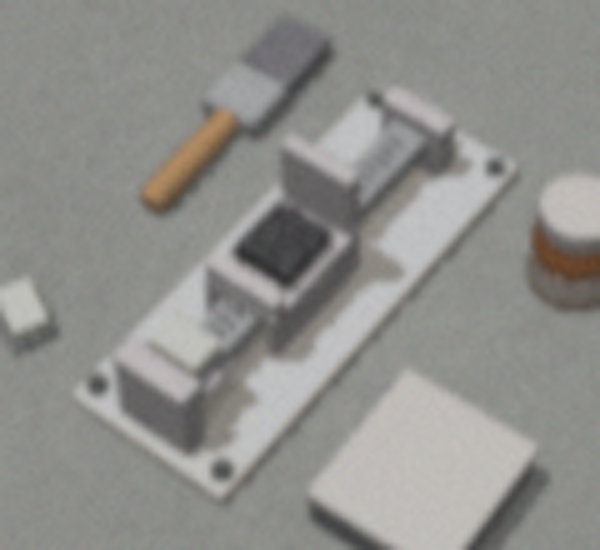

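The clamp's fixed jaw and block are at the right (world −y). The pad is at about (337,191) in the top view and (322,234) in the scene view, and the thumb wall is to its left, so the jaw opens towards world +y.

```bash
python3 - <<'E'
import numpy as np,cv2
from h import *
from scipy.spatial.transform import Rotation as R
from bench import robot
s=dict(np.load("top0.npz"));c=dict(np.load("scene0.npz"))
def dark(S,x0,y0,x1,y1,th):
    g=cv2.cvtColor(S["image"],cv2.COLOR_RGB2GRAY)[y0:y1,x0:x1]
    n,l,st,ce=cv2.connectedComponentsWithStats((g<th).astype(np.uint8))
    k=1+st[1:,4].argmax();print(st[k],ce[k]+[x0,y0]);return ce[k]+[x0,y0]
t=dark(s,328,180,350,202,95);u=dark(c,305,222,340,248,60)
print(onz(s,*t,.07),onz(c,*u,.07))
A=[];b=[]
for S,p in((s,t),(c,u)):
    o,d=ray(S,*p);d/=np.linalg.norm(d);M=np.eye(3)-np.outer(d,d);A.append(M);b.append(M@o)
print("tri",np.linalg.lstsq(np.vstack(A),np.hstack(b),rcond=None)[0])
cr=lambda x,y:(275+x/5-.4,130+y/5-.4)
h=[onz(s,*cr(*q),.012)[:2] for q in((97,261),(102,384),(461,244),(469,367))]
h=np.array(h);print(h,"c",h.mean(0))
v=(h[0]+h[1]-h[2]-h[3]);w=h[0]+h[2]-h[1]-h[3];print("yaw",np.arctan2(-v[0],v[1]),np.arctan2(w[1],w[0]))
print("stop top",onz(s,*cr(122,315),.056),"wall top",onz(s,*cr(264,305),.106),"fixed jaw top",onz(s,*cr(464,300),.068))
for e in((270,133),(290,210)): pass
print(R.from_euler("xyz",robot.get_obs()["ee_rot"]).as_matrix().round(3))
E
```

```text
[  3   5  13  11 112] [336.8125     190.15178571]
[ 8 13 10  6 14] [317.28571429 237.35714286]
[ 0.59459042 -0.08748818  0.07      ] [ 0.59896244 -0.10756866  0.07      ]
tri [ 0.59265903 -0.09261994  0.04963382]
[[ 0.62883534  0.06455709]
 [ 0.53984034  0.05958456]
 [ 0.64451766 -0.19876082]
 [ 0.55526186 -0.20479265]] c [ 0.5921138  -0.06985296]
yaw 0.05887471450404451 0.061656976602329626
stop top [0.58574307 0.04438592 0.056     ] wall top [ 0.58905053 -0.05368251  0.106     ] fixed jaw top [ 0.59803508 -0.19429265  0.068     ]
[[-0.001  0.364 -0.931]
 [ 0.002 -0.931 -0.364]
 [-1.    -0.002 -0.   ]]
```

Request:
carry_out --pt "1 0 0 0 6" --pt "1 0 0 0 6" --pt "1 0 0 0 6" --pt "1 0 -2.9 -3 0" --pt "1 0 -2.9 -3 0" --pt "1 0 -2.9 -3 0" --pt "1 0 -2.9 -3 0" --pt "1 0 -2.9 -3 0" --pt "1 0 -2.9 -3 0" --pt "1 0 -2.9 -3 0" --pt "1 0 -2.9 -3 0" --pt "1 0 -2.9 -3 0" --pt "1 0 -2.9 -3 0" --pt "1 0 -2.9 -3 0" --pt "1 0 -2.9 -3 0" --pt "1 0 -2.9 -3 0" --pt "1 0 -2.9 -3 0" --pt "1 0 0 0 0"

```text
time: 1.9
tool_pos: [0.5977, -0.0782, 0.2037]
ee_rot: [-1.074, 1.568, 2.132]
wrist_force: [0.4, 0.2, -0.2]
width: 0.0006
```

Request:
carry_out --pt "1 2 0 0.25 0" --pt "1 2 0 0.25 0" --pt "1 2 0 0 0" --pt "1 2 0 0 0" --pt "1 0 0 0 0" --pt "1 0 0 0 0"

```text
time: 2.5
tool_pos: [0.5902, -0.0831, 0.1252]
ee_rot: [-0.056, 1.57, -3.139]
wrist_force: [0.7, -0.9, -0.9]
width: 0.0008
```

```bash
python3 - <<'E'
from bench import robot
from h import *
from scipy.spatial.transform import Rotation as R
o=robot.get_obs();print(o["tool_pos"],R.from_euler("xyz",o["ee_rot"]).as_matrix().round(3),o["joint_positions"].round(2))
w=robot.snapshot("wrist");c=robot.snapshot("scene")
np.savez("w1.npz",**w)
b=cv2.resize(c["image"][175:295,265:385],(400,400),interpolation=cv2.INTER_CUBIC)
cv2.imwrite("pics/w1.png",np.hstack([cv2.resize(w["image"],(640,400))[:, :400+0], b])[:,:,::-1]) if 0 else cv2.imwrite("pics/w1.png",np.vstack([w["image"],])[:,:,::-1])
cv2.imwrite("pics/c1.png",b[:,:,::-1])
E
```

```text
[ 0.59020745 -0.08313392  0.12521976] [[-0.001  0.058 -0.998]
 [-0.    -0.998 -0.058]
 [-1.    -0.     0.001]] [-0.23  0.22  1.38 -0.    1.54  1.28]
```

View pics/w1.png

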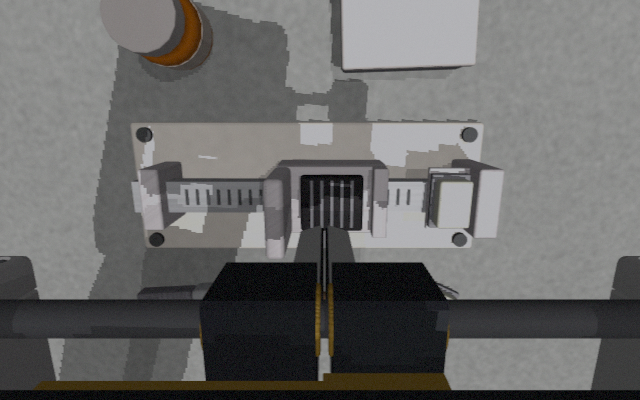

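View pics/c1.png

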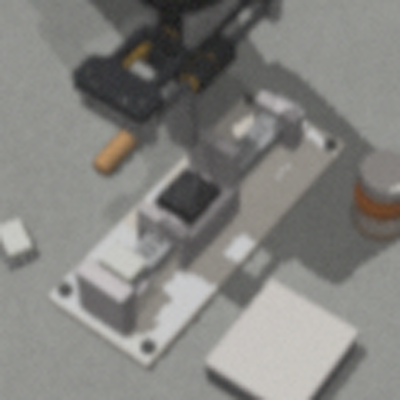

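The wrist view shows the pad spanning about (301–363, 175–231), with the thumb wall to its left at x about 265–287 and the closed fingertips in front at (324,230). I'll cast these onto planes.

```bash
python3 - <<'E'
from h import *
w=dict(np.load("w1.npz"))
o=np.array([.5921,-.0699]);ey=np.array([-.06,.998]);ex=np.array([.998,.06])
for n,u,v,z in(("padL",301,203,.07),("padR",363,203,.07),("padT",332,175,.07),("padB",332,231,.07),("walltop near L",265,250,.106),("walltop near R",284,250,.106),("holeA",144,134,.012),("holeB",470,134,.012),("holeC",156,239,.012),("holeD",459,239,.012)):
    p=onz(w,u,v,z);q=p[:2]-o;print(n,p.round(4),"clamp",(q@ex).round(4),(q@ey).round(4))
print(proj(w,[.5902,-.0831,.1252]))
E
```

```text
padL [ 0.5971 -0.0664  0.07  ] clamp 0.0052 0.0032
padR [ 0.5996 -0.109   0.07  ] clamp 0.0052 -0.0395
padT [ 0.6179 -0.0865  0.07  ] clamp 0.0247 -0.0181
padB [ 0.5782 -0.089   0.07  ] clamp -0.0151 -0.0182
walltop near L [ 0.5759 -0.0479  0.106 ] clamp -0.0148 0.0229
walltop near R [ 0.5766 -0.0593  0.106 ] clamp -0.0148 0.0115
holeA [0.633  0.0676 0.012 ] clamp 0.0491 0.1347
holeB [ 0.6487 -0.1992  0.012 ] clamp 0.0487 -0.1325
holeC [0.5422 0.0625 0.012 ] clamp -0.0419 0.1351
holeD [ 0.5577 -0.2037  0.012 ] clamp -0.0423 -0.1314
(np.float64(324.82800033670344), np.float64(242.21506614185807))
```

Request:
carry_out --pt "1 0 -0.3 -0.3 0" --pt "1 0 -0.35 -0.35 0" --pt "1 1 0 0 0" --pt "1 1 0 0 0" --pt "1 1 0 0 0" --pt "1 1 0 0 0" --pt "1 0.7 0 0 0" --pt "1 0 0 0 0" --pt "1 0 0 0 0"

```text
time: 3.5
tool_pos: [0.5969, -0.0758, 0.0783]
ee_rot: [-0.007, 1.571, -3.09]
wrist_force: [0.6, -0.1, -0.6]
width: 0.0005
```

Position is as wanted. Pressing down in small steps.

Request:
carry_out --pt "1 0.4 0 0 0" --pt "1 0.4 0 0 0" --pt "1 0.3 0 0 0" --pt "1 0.3 0 0 0" --pt "1 0.2 0 0 0" --pt "1 0 0 0 0" --pt "1 0 0 0 0"

```text
time: 4.2
tool_pos: [0.597, -0.0758, 0.0632]
ee_rot: [2.68, 1.57, -0.403]
wrist_force: [-2.3, 0.4, 5.0]
width: 0.0005
```

Request:
carry_out --pt "1 0.1 0 0 0" --pt "1 0.1 0 0 0" --pt "1 0.1 0 0 0" --pt "1 0 0 0 0" --pt "1 0 0 0 0"

```text
time: 4.7
tool_pos: [0.5971, -0.0757, 0.0621]
ee_rot: [2.785, 1.569, -0.298]
wrist_force: [-4.0, 0.9, 11.0]
width: 0.0007
```

The pad is bottomed out (62 mm, 11 N). Now pushing back.

Request:
carry_out --pt "1 0 -0.2 0 0" --pt "1 0 -0.2 0 0" --pt "1 0 -0.2 0 0" --pt "1 0 -0.2 0 0" --pt "1 0 -0.3 0 0" --pt "1 0 -0.3 0 0" --pt "1 0 -0.3 0 0" --pt "1 0 -0.3 0 0" --pt "1 0 0 0 0"

```text
time: 5.6
tool_pos: [0.5961, -0.0579, 0.0621]
ee_rot: [1.89, 1.566, -1.194]
wrist_force: [-4.6, -3.5, 11.2]
width: 0.0003
```

Request:
carry_out --pt "1 0 -0.4 0 0" --pt "1 0 -0.4 0 0" --pt "1 0 -0.4 0 0" --pt "1 0 -0.4 0 0" --pt "1 0 -0.4 0 0" --pt "1 0 -0.4 0 0" --pt "1 0 -0.4 0 0" --pt "1 0 -0.4 0 0" --pt "1 0 -0.4 0 0" --pt "1 0 -0.4 0 0" --pt "1 0 -0.4 0 0" --pt "1 0 -0.4 0 0" --pt "1 0 -0.4 0 0" --pt "1 0 -0.4 0 0" --pt "1 0 0 0 0"

```text
time: 7.1
tool_pos: [0.5929, -0.0015, 0.0621]
ee_rot: [1.965, 1.567, -1.118]
wrist_force: [-4.2, -3.9, 12.0]
width: 0.0008
```

Request:
carry_out --pt "1 0 -0.3 0 0" --pt "1 0 -0.3 0 0" --pt "1 0 -0.2 0 0" --pt "1 0 -0.2 0 0" --pt "1 0 -0.2 0 0" --pt "1 0 -0.2 0 0" --pt "1 0 -0.1 0 0" --pt "1 0 0 0 0"

```text
time: 7.9
tool_pos: [0.5934, 0.0086, 0.0622]
ee_rot: [1.904, 1.558, -1.181]
wrist_force: [-1.8, -13.8, 9.8]
width: 0.0007
```

The force jumped to 14 N and motion stopped about where the end stop should be. I'll ease off the push slightly and lift straight up, so the jaw isn't dragged back.

Request:
carry_out --pt "1 0 -0.1 0 0" --pt "1 0 0 0 0" --pt "1 0 0.3 0 0" --pt "1 -0.4 0 0 0" --pt "1 -0.4 0 0 0" --pt "1 -0.5 0 0 0" --pt "1 -0.5 0 0 0" --pt "1 -0.5 0.3 0 0" --pt "1 -1 0.3 0 0" --pt "1 -2 0 0 0" --pt "1 -3 0 0 0" --pt "1 -4 0 0 0" --pt "1 0 0 0 0" --pt "1 0 0 0 0"

```text
time: 9.3
tool_pos: [0.5931, 0.0074, 0.1845]
ee_rot: [3.097, 1.566, 0.015]
wrist_force: [-0.1, 1.0, -0.8]
width: 0.0004
```

```bash
python3 - <<'E'
from bench import robot
from h import *
print(robot.get_obs()["tool_pos"],robot.get_obs()["wrist_force"])
w=robot.snapshot("wrist");c=robot.snapshot("scene");np.savez("w2.npz",**w)
b=cv2.resize(c["image"][175:295,265:385],(400,400),interpolation=cv2.INTER_CUBIC)
cv2.imwrite("pics/f.png",np.hstack([w["image"][:400,100:500],b])[:,:,::-1])
E
```

```text
[0.59305967 0.0074124  0.18451252] [-0.13450096  0.95655713 -0.78411133]
```

View pics/f.png

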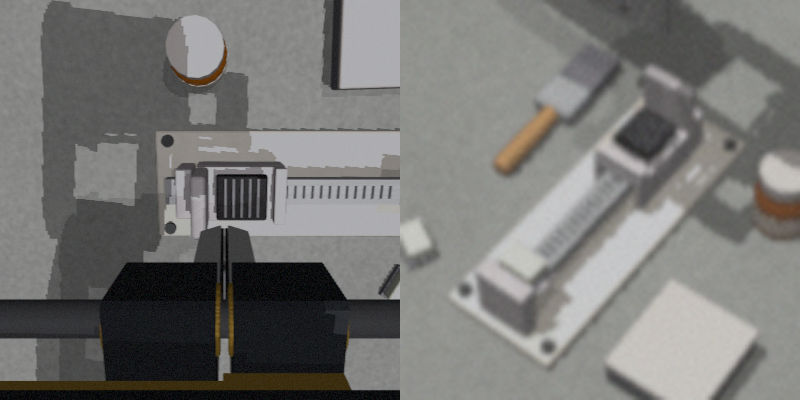

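The picture shows the thumb wall against the end stop, with the pad at wrist pixels (317–367, 175–219). The block is still on its rest and the bystanders are undisturbed. I'll check the numbers, then hand in.

```bash
python3 - <<'E'
from bench import robot
from h import *
w=dict(np.load("w2.npz"))
o=np.array([.5921,-.0699]);ey=np.array([-.06,.998])
ys=[(onz(w,u,197,.07)[:2]-o)@ey for u in(317,367)];print("pad y",ys,"jaw",np.mean(ys)+.046)
print("pad length if z=.070/.062",[np.linalg.norm(onz(w,317,197,z)-onz(w,367,197,z)) for z in(.07,.062)])
if np.mean(ys)+.046>.104: print(robot.close_job())
E
```

```text
pad y [np.float64(0.08343622394521867), np.float64(0.04051064426104261)] jaw 0.10797343410313064
pad length if z=.070/.062 [np.float64(0.042934087732477866), np.float64(0.044099521452895134)]
the job is handed in; nothing more can be done
None
```

The clamp is open to its end stop, and I handed the job in at about 9.4 s of the 35 s allowed; `close_job` gives no verdict. With the fingers shut, I pressed the pad right down, pushed the jaw back by its thumb wall, and lifted straight up.

- **Pad pressed:** the fingertips reached 62 mm above the bench with 11 N upward, more than the spring's 6 N. The jaw was then at about 0.028 m.
- **Push:** the jaw slid at about 4 N. At the end stop the force rose to about 14 N and the motion stopped.
- **Jaw at the end:** the last wrist picture gives about 0.108 m, against 0.11 m for fully back and 0.102 m needed. That is within the 2 mm calibration.
- **Block and other things:** in the last pictures the block was still on its rest and the nearby things looked undisturbed. I judged this by eye and did not measure the block's shift.
- **Contact:** the tool was clear at about 185 mm height, with only sensor noise on the wrist.

**Not confirmed:** I could not tell from the pictures that the pad sprang up. Its measured length was 42.9 mm if up and 44.1 mm if down, against 44 mm true. That difference is within pixel error, so I relied on its spring and the clear lift-off.

**Disagreement:** the top and wrist views differed by about 3–5 mm across the clamp, so I aimed between them. My first automatic pad detection in the scene view was wrong and I dropped it.

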